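# Heft two battery cases and rack the loaded and the light one

## Robot

A 6-joint arm with a two-finger parallel gripper is mounted at the origin on the work surface. World frame = base frame: x ahead of the robot, y to its left, z up, the work surface at z = 0. Lengths are in mm, angles in rad, forces in N, time in s.
With the tool pointing down it reaches from about 250 to 775 mm from the base axis. Payload 4 kg.
Tool frame: the origin (TCP) lies at the very end of the fingers, on their centre line; the grasp point (between the pads) lies 19 mm behind it (r.grip_point_offset is the distance from the TCP to the grasp point, in mm); z points along the fingers, y is the line along which they close (so a half turn about z gives the same grasp; the last joint's range is limited). The gripper opens to 85 mm and grips with 20 to 120 N. Pads are 22 mm wide; open, the fingers measure 114 mm over their backs; the gripper's body (76 mm by 85 mm) begins 54 mm behind the grasp point. The pads swing forward as they close: fully open they stand 13 mm farther back than shut.
Start: joints at [-0.103, 0.087, 1.371, -0, 1.684, -0.103], TCP at [550.016, -0.006, 231.341] pointing down, gripper open.
Joint ranges: [-3.1, 3.1], [-0.76, 2.03], [0.27, 2.55], [-1.08, 4.22], [0.17, 2.65], [-2.57, 2.57]. Speed limits (rad/s): [2.79, 2.79, 3.14, 3.14, 3.14, 3.14].

## Interface

Orientations are given as a unit quaternion [x, y, z, w].
In Python, from rig import r, fingers, optics gives the robot as it stands. Calls block until the motion is done:
- r.goto(position, orientation): joint-space move of the TCP to a pose.
- r.move_linear(position, attitude=None, velocity=150, guard=None): straight line of the TCP; attitude=None keeps the orientation; velocity is the mean speed in mm/s. With guard (N) it stops when the force on the tool has changed by that much, and returns True; else False.
- r.move_joints(angles): joint-space move.
- fingers.open_gripper() and fingers.clamp(force=None): open the fingers fully, or close them until they stop; force is the grip in N (None keeps the last).
- r.pause(seconds).
- r.ik(position, orientation): joint angles nearest the present ones, or None.
- r.read_state(): the state.
- optics.capture(name): name is "scene" or "side" or "wrist"; returns a dict with "color" (384x512x3 uint8, blue, green, red), "intrinsics" (3x3 intrinsics, pixels), "eye" and "orientation" of the camera in the world; the wrist camera has in their place "hand_eye" (4x4, takes a point from camera to tool coordinates, whose origin is the TCP and whose axes are the flange's). Camera axes: x right, y up, looking along -z (the intrinsics and any distortion apply to the point x, -y, -z); pixel columns grow to the right and rows downward; lengths in mm; the calibration is good to about 2 mm. A picture is of the moment at which its call begins: read the wrist's pose just before it. There is no depth.
A pose or a line that the arm cannot do raises r.Unreachable and nothing moves.
- r.hand_in(): hands the job in; it is judged then, once.
The state is a dict: "clock": time; "joint_positions": joint angles; "dq": joint speeds; "tau": joint torques, N m; "tool_pos": TCP position; "tcp_rot": TCP orientation; "force": force on the tool from outside, world axes, zero at the start; "moment": the same for the moment, N m; "gripper_width": finger opening in mm; "grip_force": force on a finger pad.
Only numpy, scipy, OpenCV 4.12 (cv2) and the standard library are available. Lean on these libraries where they do the work, as an engineer would, in place of code of your own. Each camera call takes 0.05 s, during which the arm holds its last target. There are 200 camera calls.

## Task

The two blue battery cases look the same, but one holds a full pack and the other only a small, light one. Feel which is which by raising the handle end slightly by its handle while the plain end stays on the rubber (one or both cases), then put the heavy case in the red lane of the bamboo rack and the light case in the green lane, lid up with the handles outwards, and slide each gently home against its end board. Never tip a case steeply, press or bang it hard on the rack, and leave the other things on the table alone.

Things in the scene. Friction and masses are not known exactly. Their poses are not given: they have to be found in the camera images.
- case_a: closed blue hard plastic battery case, body 150 (x) x 60 (y) x 50 (z) mm, straight sides; looks like the other. Pack fixed at its middle, hidden: 0.79 kg in all (+-0.06) with the full pack, 0.29 (+-0.01) with the small one; one case of each. Origin: centre of the underside; x from handle end to plain end, z up. Raised by its handle, plain end resting, half its weight is on the hand
- case_b: closed blue hard plastic battery case, body 150 (x) x 60 (y) x 50 (z) mm, straight sides; looks like the other. Pack fixed at its middle, hidden: 0.79 kg in all (+-0.06) with the full pack, 0.29 (+-0.01) with the small one; one case of each. Origin: centre of the underside; x from handle end to plain end, z up. Raised by its handle, plain end resting, half its weight is on the hand
- case_a_bar (a point): middle of the cross bar of case_a's yellow D-handle: round, 8 mm thick, along the case's y, 46 mm clear between the side arms. The handle swings freely (from 0.3 rad below level to 1.5 rad up, near upright; stays as left) about a hinge at the case's -x end, 36 mm up, 45 mm from the bar. It starts 1.1 to 1.45 rad up, so the bar stands 76 to 81 mm above the table, clear above the lid
- case_b_bar (a point): middle of the cross bar of case_b's yellow D-handle: round, 8 mm thick, along the case's y, 46 mm clear between the side arms. The handle swings freely (from 0.3 rad below level to 1.5 rad up, near upright; stays as left) about a hinge at the case's -x end, 36 mm up, 45 mm from the bar. It starts 1.1 to 1.45 rad up, so the bar stands 76 to 81 mm above the table, clear above the lid
- rack: upright bamboo rack, fixed; origin under its centre, x from the open front to the end board. Floor board 8 mm thick, 200 mm wide, two lanes along x, centre lines 110 mm apart, each 68 mm wide between rails whose tops are 18 mm above the table. Lanes run from the front edge (95 mm before the origin) to the end board's face (85 mm beyond it); end board 117 mm high. Open above
- lane_red (a point): lane of the bamboo rack with red floor and end board, on the rack's +y (left) side. This point: where the origin of a case fully home lies, on the lane's centre line and its floor (8 mm above the table), 75 mm before the end board. x points to the end board, z up
- lane_green (a point): lane of the bamboo rack with green floor and end board, on the rack's -y (right) side. This point: where the origin of a case fully home lies, on the lane's centre line and its floor (8 mm above the table), 75 mm before the end board. x points to the end board, z up
- case_a_toe (a point): middle of the bottom edge of case_a's plain end, at 75 mm along x, 0 up, in the case's frame; on the table top (height 0) at the start and while only the handle end is raised
- case_b_toe (a point): middle of the bottom edge of case_b's plain end, at 75 mm along x, 0 up, in the case's frame; on the table top (height 0) at the start and while only the handle end is raised
- receiver: bystander: black receiver box 46 x 30 x 16 mm, origin under its centre
- spur_gear: bystander: steel spur gear lying flat, 55 mm across, 12 mm high, origin under its centre
- body_post: bystander: chrome body post standing on its foot, 62 mm high, foot 28 mm across, origin under its centre
- wheel: bystander: small rubber wheel with yellow hub lying flat, 70 mm across, 28 mm high, origin under its centre
- driver: bystander: screwdriver lying flat, 170 mm long, along its x, origin at its underside
- oil: bystander: small upright bottle of shock oil, 34 mm across, 95 mm high, origin under its centre
Not all that is in view belongs to the job. Leave any orange look-alike of the case_a alone.

How it is judged:
By the outcome, as a careful person would: the job done as asked, in the order asked, and still so for the second after the job is handed in, with the robot touching nothing.
It also fails if it takes over 72 s, if anything falls off the work surface, if the arm or the gripper's body presses on something with over 40 N, if the wrist force passes 120 N, or if a joint passes its speed limit or range.

## Working session

There is one attempt and no reset: what is moved stays moved. The work goes in short steps, each a Python script; the robot and the scene stay as the last script left them, time stands still between calls to the robot, and variables do not carry over. Pictures are saved under pics/ and viewed, at most 10 in all, crops included, and the job is handed in when it is done.

```bash
ls; mkdir -p pics
python3 - <<'E'
from rig import r,fingers,optics
import cv2,numpy as np
a=optics.capture("scene");b=optics.capture("side")
for n,c in(("scene",a),("side",b)):
    print(n,c["intrinsics"],c["eye"],c["orientation"],[k for k in c]); cv2.imwrite(f"pics/{n}0.png",c["color"])
w=optics.capture("wrist");print(w["hand_eye"],w["intrinsics"],[k for k in w])
s=r.read_state();print(s)
cv2.imwrite("pics/both0.png",cv2.resize(np.vstack([a["color"]]),(800,600),interpolation=cv2.INTER_CUBIC))
E
```

```text
pics
scene [[351.29877767   0.         251.61278021]
 [  0.         351.29877767 190.56299209]
 [  0.           0.           1.        ]] [1073.11413946  379.67990373  754.67759699] [0.16489829 0.34185964 0.84308612 0.38098075] ['color', 'intrinsics', 'eye', 'orientation']
side [[419.04944183   0.         260.30442483]
 [  0.         419.04944183 193.26235581]
 [  0.           0.           1.        ]] [ 25.99174551 950.38136163 697.20966987] [-0.10997247  0.4954057   0.83664067 -0.20618353] ['color', 'intrinsics', 'eye', 'orientation']
[[ 9.03310037e-04  9.52710085e-01  3.03879381e-01  7.70799921e+01]
 [ 9.99998834e-01 -4.86406766e-04 -1.44762817e-03  1.22499286e+00]
 [-1.23136097e-03  3.03880334e-01 -9.52709413e-01 -1.43003853e+02]
 [ 0.00000000e+00  0.00000000e+00  0.00000000e+00  1.00000000e+00]] [[268.13213229   0.         256.7835132 ]
 [  0.         268.13213229 193.59777182]
 [  0.           0.           1.        ]] ['color', 'intrinsics', 'hand_eye']
{'clock': 0.15, 'joint_positions': array([-1.03084573e-01,  8.78173766e-02,  1.37191603e+00,  9.55384353e-06,
        1.68362270e+00, -1.03114168e-01]), 'dq': array([-1.56433290e-03,  9.27093301e-06, -4.40399584e-03,  1.18743218e-03,
        8.02268074e-04,  2.07669392e-04]), 'tau': array([ 1.22744677e-03, -3.52374566e+01, -3.13678122e+01, -1.70676763e-04,
        8.12124257e-03, -6.53522420e-05]), 'tool_pos': array([5.49610764e+02, 4.72325084e-02, 2.30385926e+02]), 'tcp_rot': array([ 7.07095665e-01,  7.07117347e-01, -5.52312446e-04, -6.87321874e-04]), 'force': array([ 0.19490913,  0.51832536, -0.06228665]), 'moment': array([ 0.03927399, -0.0056863 , -0.01324651]), 'grip_force': 0.0, 'gripper_width': 85.3088441564441}
```

View pics/both0.png

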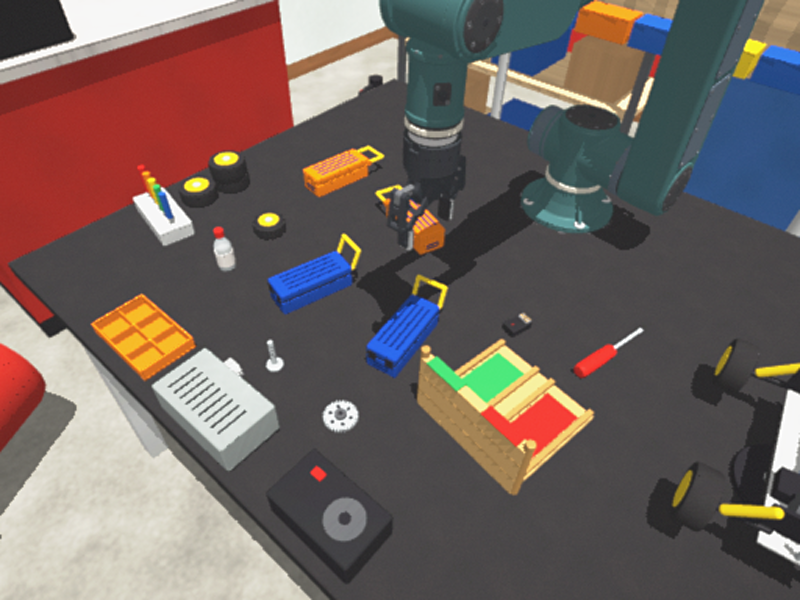

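View pics/side0.png

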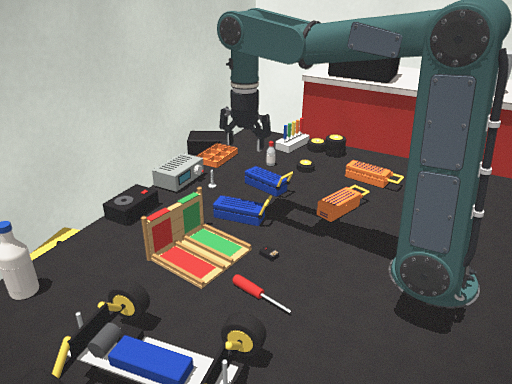

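```bash
cat > h.py <<'E'
from rig import r,fingers,optics
import cv2,numpy as np
from scipy.spatial.transform import Rotation as R
def cap(name):
    s=r.read_state(); c=optics.capture(name)
    if name=="wrist":
        T=np.eye(4);T[:3,:3]=R.from_quat(s["tcp_rot"]).as_matrix();T[:3,3]=s["tool_pos"]
        M=T@c["hand_eye"]; c["R"],c["eye"]=M[:3,:3],M[:3,3]
    else: c["R"]=R.from_quat(c["orientation"]).as_matrix()
    c["eye"]=np.array(c["eye"]);return c
def ray(c,uv):
    K=c["intrinsics"];uv=np.atleast_2d(np.asarray(uv,float))
    d=np.c_[(uv[:,0]-K[0,2])/K[0,0],-(uv[:,1]-K[1,2])/K[1,1],-np.ones(len(uv))]@c["R"].T
    return d
def plane(c,uv,z):
    d=ray(c,uv);return c["eye"]+d*((z-c["eye"][2])/d[:,2:])
def proj(c,P):
    q=(np.atleast_2d(P)-c["eye"])@c["R"];K=c["intrinsics"]
    return np.c_[K[0,0]*q[:,0]/-q[:,2]+K[0,2],-K[1,1]*q[:,1]/-q[:,2]+K[1,2]]
HSV=dict(blue=((108,130,40),(125,255,255)),yellow=((22,120,90),(34,255,255)),red=((0,150,90),(6,255,255)),green=((50,110,80),(75,255,255)))
def blobs(c,col,minarea=30):
    h=cv2.cvtColor(c["color"],cv2.COLOR_BGR2HSV);m=cv2.inRange(h,*[np.array(x) for x in HSV[col]])
    if col!="yellow": m=cv2.morphologyEx(m,cv2.MORPH_CLOSE,np.ones((5,5)))
    cs,_=cv2.findContours(m,cv2.RETR_EXTERNAL,cv2.CHAIN_APPROX_NONE)
    return sorted([k for k in cs if cv2.contourArea(k)>=minarea],key=cv2.contourArea,reverse=True)
def down(yaw): # tool pointing down, closing axis (tool y) at world angle yaw
    y=np.array([np.cos(yaw),np.sin(yaw),0]);z=np.array([0,0,-1.]);x=np.cross(y,z)
    return R.from_matrix(np.c_[x,y,z]).as_quat()
E
python3 - <<'E'
from h import *
c=cap("scene")
for col,z in(("blue",25),("yellow",60),("red",8),("green",8)):
    for k in blobs(c,col,25)[:8]:
        m=k[:,0].mean(0);print(col,cv2.contourArea(k),m.round(),plane(c,m,z)[0].round())
r.goto([470,0,370],down(0)); 
w=cap("wrist");cv2.imwrite("pics/w1.png",cv2.resize(w["color"],(800,600)));print(w["eye"],r.read_state()["tool_pos"])
E
```

```text
blue 5543.5 [484.  90.] [-567.  253.   25.]
blue 1316.0 [257. 214.] [579. -12.  25.]
blue 1213.0 [198. 180.] [ 594. -231.   25.]
blue 514.0 [349.  31.] [-732. -481.   25.]
blue 461.5 [416.  21.] [-1125.  -272.    25.]
blue 289.0 [333.  73.] [-266. -294.   25.]
blue 38.0 [106. 131.] [ 640. -648.   25.]
yellow 295.5 [481. 327.] [530. 541.  60.]
yellow 254.0 [479.  37.] [-1038.    78.    60.]
yellow 149.5 [497. 236.] [259. 502.  60.]
yellow 110.0 [275. 184.] [484. -26.  60.]
yellow 99.0 [436. 312.] [559. 461.  60.]
yellow 98.5 [125. 118.] [ 573. -615.   60.]
yellow 92.0 [144. 101.] [ 463. -657.   60.]
yellow 88.0 [223. 160.] [ 506. -210.   60.]
red 18172.5 [78. 92.] [ 557. -983.    8.]
red 1107.0 [  8. 253.] [1081. -404.    8.]
red 977.0 [338. 271.] [575. 246.   8.]
red 255.5 [380. 231.] [390. 266.   8.]
red 49.5 [203. 303.] [851.  59.   8.]
red 41.5 [368.  25.] [-927. -466.    8.]
red 28.5 [140. 148.] [ 609. -504.    8.]
red 27.5 [419.  42.] [-902. -160.    8.]
green 801.0 [304. 240.] [555. 128.   8.]
[471.54907896  77.04777906 511.69179302] [ 4.70146630e+02 -3.67206615e-03  3.67258327e+02]
```

View pics/w1.png

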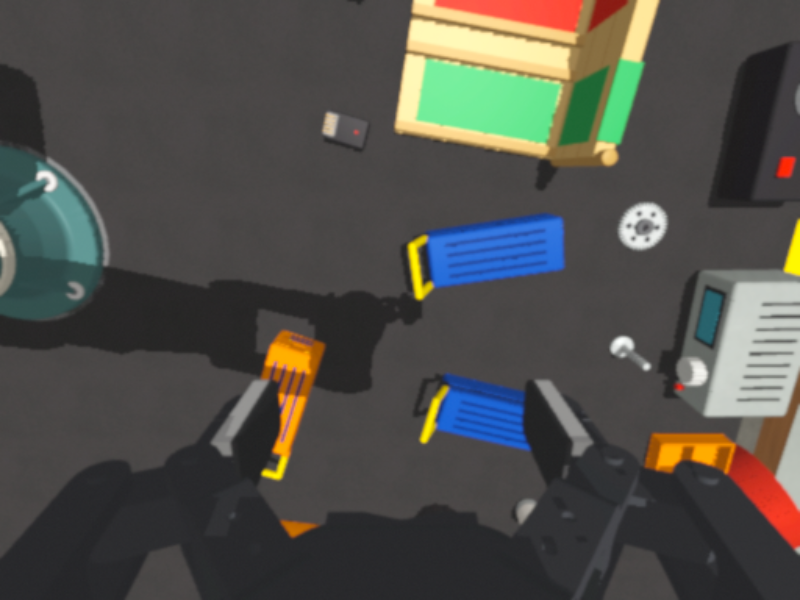

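```bash
cat > m.py <<'E'
from h import *
out={}
for n,col in(("rack","green"),("near","blue"),("far","blue")):
    p=dict(near=[565,-10-77],far=[565,-125-77],rack=[560,185-77])[n]
    r.goto([*p,230],down(0));r.pause(.15)
    w=cap("wrist");cv2.imwrite(f"pics/v_{n}.png",w["color"]);out[n]=w
np.save("views.npy",out,allow_pickle=True)
big=np.hstack([out[n]["color"] for n in("rack","near","far")])
cv2.imwrite("pics/v3.png",np.vstack([np.hstack([out["rack"]["color"],out["near"]["color"][:, :288]])]))
for n in out:
    w=out[n]
    for col,z in(("blue",50),("red",8),("green",8),("yellow",78)):
        for k in blobs(w,col,60)[:4]:
            q=cv2.boxPoints(cv2.minAreaRect(k.astype(np.float32)));P=plane(w,q,z)[:,:2]
            pp=plane(w,k[:,0],z)[:,:2].astype(np.float32);(c,s,a)=cv2.minAreaRect(pp)
            print(n,col,cv2.contourArea(k),np.round(k[:,0].mean(0)),"rect",np.round(c,1),np.round(s,1),round(a,1))
print(r.read_state()["clock"])
E
python3 m.py
```

```text
rack blue 5357.0 [267. 250.] rect [575.7  -1.4] [149.6  79.7] 8.3
rack red 6521.0 [272.  46.] rect [583.4 255.8] [ 61.  148.7] 80.8
rack red 1943.5 [389.  39.] rect [724.  262.8] [89.9 31.1] 80.8
rack red 1809.0 [113.  35.] rect [390.7 267.4] [27.2 95.9] 76.1
rack red 1373.0 [357.  48.] rect [685.9 255.5] [92.  26.9] 80.7
rack green 4798.0 [258. 136.] rect [565.8 146.5] [ 60.8 148.7] 80.8
rack green 1339.0 [354. 164.] rect [698.6 108. ] [93.3 31.2] 80.9
rack green 977.0 [331. 153.] rect [663.7 120.2] [81.9 26.8] 80.7
rack yellow 506.5 [202. 273.] rect [495.  -16.4] [30.4 81.1] 7.2
near blue 6870.5 [267. 111.] rect [576.7 -12.5] [149.7  60.4] 8.6
near blue 5197.0 [275. 267.] rect [ 596.2 -219.2] [ 81.1 150.5] 75.3
near red 893.5 [500. 325.] rect [ 984.7 -359.5] [ 40.3 135.1] 43.8
near green 69.0 [301.   1.] rect [617.2 109.3] [33.8  5. ] 0.2
near yellow 824.5 [ 69. 276.] rect [ 327.5 -219.8] [91.  50.2] 70.1
near yellow 788.0 [186. 123.] rect [495.3 -24.8] [29.  62.4] 8.1
near yellow 482.5 [213. 266.] rect [ 512.5 -200.5] [82.7 21.2] 74.5
near yellow 69.5 [463. 297.] rect [ 840.8 -243.8] [11.4 23.8] 59.1
far blue 5746.5 [276. 193.] rect [ 594.6 -226.6] [ 68.  149.9] 75.5
far blue 4574.0 [266.  16.] rect [578.1 -39.1] [152.3  43.2] 0.2
far red 1297.5 [500. 307.] rect [ 963.6 -442.8] [ 51.7 154.2] 16.2
far red 183.5 [326. 333.] rect [ 687.6 -491.2] [22.5 39.2] 14.1
far yellow 1073.5 [ 62. 133.] rect [ 357.  -148.4] [35.7 51.2] 69.5
far yellow 843.0 [ 50. 236.] rect [ 317.8 -272.9] [49.6 59.7] 70.8
far yellow 792.5 [467. 235.] rect [ 825.3 -274.1] [74.  32.5] 0.1
far yellow 643.5 [208. 183.] rect [ 512.7 -206.7] [71.5 25. ] 74.4
3.675
```

View pics/v3.png

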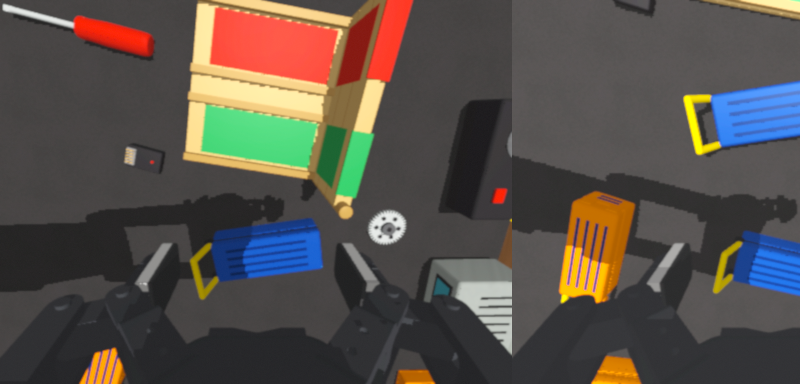

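```bash
cat > weigh.py <<'E'
from h import *
import sys
def F(n=15):
    a=[]
    for _ in range(n): a.append(r.read_state()["force"]);r.pause(.02)
    return np.mean(a,0).round(2)
def weigh(c,yaw,s=-92.8,zb=77.3):
    u=np.array([np.cos(yaw),np.sin(yaw)]);p=np.array(c)+s*u;q=down(yaw)
    r.goto([*p,150],q);r.move_linear([*p,zb-17],velocity=80);r.pause(.2);f0=F()
    fingers.clamp(20);f1=F();st=r.read_state();print("width",st["gripper_width"],st["tool_pos"])
    z=zb-17
    for dz in(5,9):
        r.move_linear([*p,z+dz],velocity=15);r.pause(.3);print("lift",dz,F()-f0,(f1-f0))
    cc=cap("side");cv2.imwrite(f"pics/lift{int(c[1])}.png",cc["color"])
    r.move_linear([*p,z],velocity=15);r.pause(.2);print("down",F()-f0)
    fingers.open_gripper();r.move_linear([*p,150],velocity=150)
weigh([576.7,-12.5],np.radians(8.6));print(r.read_state()["clock"])
E
python3 weigh.py
```

```text
width 6.847976002471437 [484.93966453 -26.38508131  60.3188722 ]
lift 5 [ 2.    0.38 -4.61] [-0.33 -0.14  0.18]
lift 9 [ 1.32  0.16 -4.26] [-0.33 -0.14  0.18]
down [-4.92  0.39  6.13]
11.925
```

The handle reading is about 4.3–4.6 N, against 3.9 N expected for a full pack and 1.4 N for the small one. So the near case (wrist pixel (267,111), centre 577,-12) is the heavy one. It goes to the red lane, gripped by its body after a fresh look.

```bash
cat > place.py <<'E'
from h import *
RY=np.radians(-9.2);U=np.array([np.cos(RY),np.sin(RY)])
def look(c):
    r.goto([c[0],c[1]-77,230],down(0));r.pause(.15);w=cap("wrist")
    best=None
    for k in blobs(w,"blue",1500):
        pp=plane(w,k[:,0],50)[:,:2].astype(np.float32);m,s,a=cv2.minAreaRect(pp)
        if np.hypot(*(np.array(m)-c))<50:
            if s[0]<s[1]: a-=90
            print("lid",np.round(m,1),np.round(s,1),round(a,1));return np.array(m),np.radians(a)
def pick(c,yaw,h=13):
    q=down(yaw+np.pi/2)
    r.goto([*c,160],q);print("guard",r.move_linear([*c,h],velocity=80,guard=8))
    fingers.clamp(50);s=r.read_state();print("grip",s["gripper_width"],s["tool_pos"],s["grip_force"])
    r.pause(.1);f=r.read_state()["force"];r.move_linear([*c,180],velocity=100);r.pause(.2);print("dF",(r.read_state()["force"]-f).round(2))
def place(lane,h=13,back=5):
    p=np.array(lane)-back*U;q=down(RY+np.pi/2)
    r.goto([*p,180],q);r.move_linear([*p,h+8+25],velocity=100);r.pause(.3)
    cv2.imwrite("pics/above.png",cap("scene")["color"]);cv2.imwrite("pics/aboveside.png",cap("side")["color"])
    s=r.read_state();print(s["tool_pos"],s["gripper_width"],s["clock"])
E
python3 - <<'E'
from place import *
c,y=look(np.array([576.7,-12.5]));pick(c,y);place([583.4,255.8])
a=cv2.imread("pics/above.png")[180:330,240:440];b=cv2.imread("pics/aboveside.png")[150:300,120:320]
cv2.imwrite("pics/chk1.png",np.hstack([cv2.resize(x,(400,300),interpolation=cv2.INTER_CUBIC) for x in(a,b)]))
E
```

```text
lid [574.3 -12.9] [149.8  60.4] 8.6
guard False
grip 59.57255157615226 [574.63967257 -12.3927058   13.67266706] 58.92212927341461
dF [  0.16  -3.46 -11.34]
[578.49383663 256.60945531  46.14710099] 59.18837725408241 21.5583
```

View pics/chk1.png

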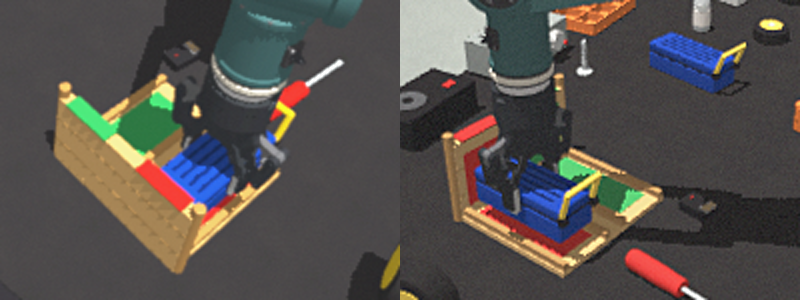

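The picture shows the case level above the red lane, at about (215,165) in the left half and (530,195) in the right half, with its handle outwards. Now I'll lower it and slide it home.

```bash
cat >> place.py <<'E'
def home(lane,h=13,back=5):
    p=np.array(lane)-back*U
    g=r.move_linear([*p,h+8+6],velocity=60,guard=6);print("pre",g,r.read_state()["tool_pos"].round(1))
    if g: return False
    g=r.move_linear([*p,h+7],velocity=15,guard=4);s=r.read_state();print("floor",g,s["tool_pos"].round(1),s["force"].round(1))
    z=s["tool_pos"][2]
    p=p+40*U;g=r.move_linear([*p,z],velocity=20,guard=8);s=r.read_state()
    t=s["tool_pos"];print("slide",g,t.round(1),s["force"].round(1),"moved",((t[:2]-np.array(lane))@U).round(1))
    cv2.imwrite("pics/home.png",cap("side")["color"]);return g
def release():
    t=r.read_state()["tool_pos"];fingers.open_gripper();r.move_linear([*t[:2],190],velocity=120)
E
python3 - <<'E'
from place import *
print(home([583.4,255.8]),r.read_state()["clock"])
E
```

```text
pre False [577.8 256.3  25.8]
floor True [578.9 256.7  21.7] [-0.1 -0.4  6.7]
slide True [578.8 256.8  21.7] [-1.4 -1.1  4.2] moved -4.7
True 22.9917
```

```bash
cat >> place.py <<'E'
def slide(lane,zup=.4,lim=9,n=14,step=3):
    s=r.read_state();t=s["tool_pos"];z=t[2]+zup;b=(t[:2]-np.array(lane))@U;f0=s["force"]
    for i in range(n):
        b+=step;g=r.move_linear([*(np.array(lane)+b*U),z],velocity=25,guard=14)
        s=r.read_state();m=(s["tool_pos"][:2]-np.array(lane))@U;f=s["force"]
        print(round(b,1),round(m,1),g,f.round(1),round(f[:2]@U,1))
        if f[:2]@U<-lim: break
    print(r.read_state()["clock"],s["tool_pos"].round(1))
E
python3 - <<'E'
from place import *
slide([583.4,255.8])
E
```

```text
-1.7 -2.2 False [-4.3  0.7  2.6] -4.4
1.3 0.8 False [-5.   1.1  3.3] -5.1
4.3 4.1 False [-5.2  0.2  2.3] -5.2
7.3 7.2 False [-4.6  0.9  1.1] -4.7
10.3 9.1 False [-8.5  1.2  3.4] -8.5
13.3 9.1 False [-15.1   0.6   7.3] -15.0
24.7 [592.4 254.4  21.7]
```

Run:
```python
from place import *
t=r.read_state()["tool_pos"];r.move_linear(t.tolist(),velocity=25);print(r.read_state()["force"].round(1))
release();print(r.read_state()["force"].round(1))
r.goto([575,110,230],down(0));r.pause(.15)
w=cap("wrist");a=w["color"][0:200,170:430];s=cap("side")["color"][160:300,130:270]
cv2.imwrite("pics/chk2.png",np.hstack([cv2.resize(a,(520,400),interpolation=cv2.INTER_CUBIC),cv2.resize(s,(280,400),interpolation=cv2.INTER_CUBIC)]))
for k in blobs(w,"blue",500)[:3]:
    m,sz,an=cv2.minAreaRect(plane(w,k[:,0],58)[:,:2].astype(np.float32));print(np.round(m,1),np.round(sz,1),an)
print(r.read_state()["clock"])
```

```text
[-1.8  1.3  2.1]
[ 0.4 -0.4  0.5]
[591.3 251.9] [ 63.2 147.9] 80.64518737792969
28.2917
```

View pics/chk2.png

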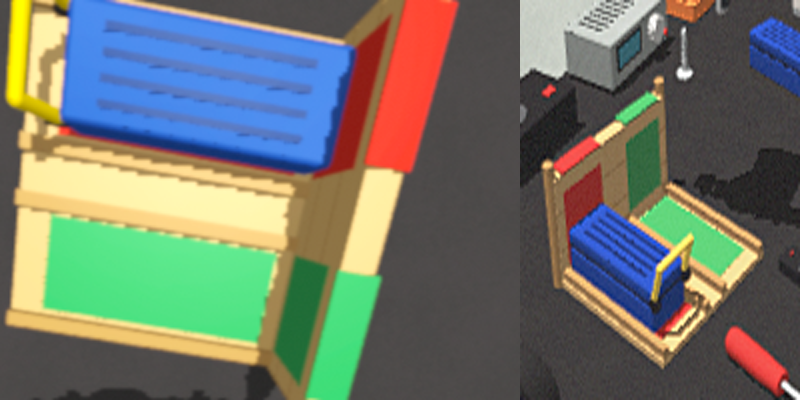

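The heavy case lies in the red lane, plain end against the board (top view, end at (350,45)–(330,165)), with its handle outwards. Its travel also stopped firmly at the 10 mm home offset. Next is the light case, for the green lane.

Run:
```python
from place import *
c,y=look(np.array([593.6,-230.5]));pick(c,y)
L=[565.8,146.5];place(L,back=8)
p=np.array(L)-8*U
g=r.move_linear([*p,27],velocity=60,guard=6);print("pre",g)
if not g:
    g=r.move_linear([*p,20],velocity=15,guard=4);s=r.read_state();print("floor",g,s["tool_pos"].round(1),s["force"].round(1))
    if s["tool_pos"][2]<23: slide(L)
```

```text
lid [ 593.8 -231.2] [ 60.5 149.7] -14.4
guard False
grip 59.03370207423716 [ 594.2296957  -231.2583642    13.56144169] 56.626811027526855
dF [-0.25 -0.21 -5.39]
[557.97216132 147.78133807  46.12870766] 59.07729196152336 38.925
pre False
floor True [558.4 147.9  21.5] [ 0.  -0.4  4.7]
-4.5 -4.3 False [-0.3 -0.7  0.3] -0.2
-1.5 -1.5 False [ 1.3  0.8 -0.2] 1.2
1.5 1.8 False [ 0.1  0.3 -1. ] 0.0
4.5 4.9 False [ 1.3 -0.2 -1.5] 1.3
7.5 7.9 False [ 0.3  0.5 -2.5] 0.2
10.5 9.0 False [-4.6  0.9  1.4] -4.7
13.5 8.9 False [-13.8   2.1   7.6] -13.9
41.7833 [574.6 145.1  21.6]
```

Run:
```python
from place import *
t=r.read_state()["tool_pos"];r.move_linear(t.tolist(),velocity=25);print(r.read_state()["force"].round(1))
release();print(r.read_state()["force"].round(1))
r.goto([560,85,280],down(0));r.pause(.15)
w=cap("wrist");a=w["color"][0:200,170:430];s=cap("side")["color"][140:320,120:300]
cv2.imwrite("pics/chk3.png",np.hstack([cv2.resize(a,(480,400),interpolation=cv2.INTER_CUBIC),cv2.resize(s,(320,400),interpolation=cv2.INTER_CUBIC)]))
for k in blobs(w,"blue",500)[:3]:
    m,sz,an=cv2.minAreaRect(plane(w,k[:,0],58)[:,:2].astype(np.float32));print(np.round(m,1),np.round(sz,1),an)
print(r.read_state()["clock"])
```

```text
[-0.4 -0.9  0.9]
[-0.3  0.5  0.2]
[591.8 251.2] [ 66.3 146.7] 80.77458190917969
[574.1 145.1] [ 58.1 146.6] 80.80980682373047
45.4917
```

View pics/chk3.png

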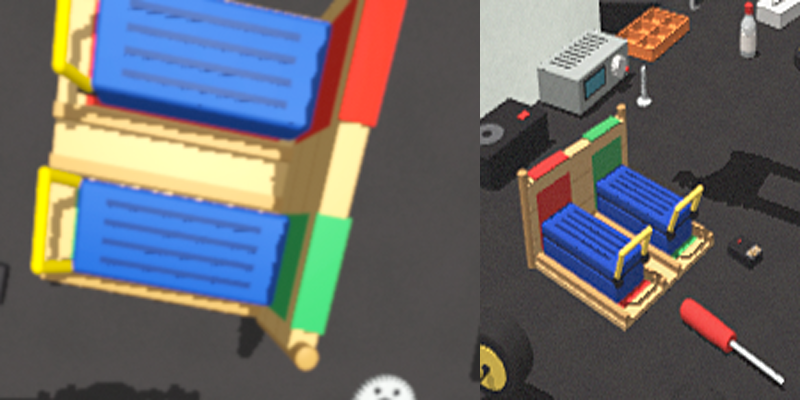

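Both cases lie flat in their lanes, at (205,65) and (180,240) in the top view. Each has its plain end at the board and its handle outwards, and the neighbouring objects in view look undisturbed.

```bash
python3 -c "
from rig import r
print(r.hand_in())"
```

```text
the job is handed in; nothing more can be done
None
```

The job is handed in: the heavy case (4.3–4.6 N felt at its handle; I weighed only that one) is home in the red lane and the light case is home in the green lane, lids up and handles outwards, at about 45 s of the 72 s allowed.

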